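Bolt down the bench clamp and hold a cedar pot riser shut with its trigger

ROBOT

A 6-joint arm with a two-finger parallel gripper is mounted at the origin on the work surface. World frame = base frame: x ahead of the robot, y to its left, z up, the work surface at z = 0. Lengths are in m, angles in rad, forces in N, time in s.
With the tool pointing down it reaches from about 0.375 to 0.975 m from the base axis. Payload 3.8 kg.
Tool frame: the origin (TCP) lies on the mounting face of the last link; the fingertips stand 173 mm ahead of it and the grasp point (between the pads) lies 155 mm ahead of it; z points along the fingers, y is the line along which they close (so a half turn about z gives the same grasp; the last joint's range is limited). The gripper opens to 85 mm and grips with 20 to 120 N. Pads are 22 mm wide; open, the fingers measure 114 mm over their backs; the gripper's body (76 mm by 85 mm) begins 54 mm behind the grasp point. The pads swing forward as they close: fully open they stand 13 mm farther back than shut.
Start: joints at [-1.217, 0.264, 1.604, -0, 1.274, -0.037], TCP at [0.257, -0.624, 0.405] pointing down, gripper open.
Joint ranges: [-2.63, 2.63], [-0.94, 2.18], [0.31, 2.57], [-1.31, 4.45], [0, 2.66], [-2.55, 2.55]. Speed limits (rad/s): [2.57, 2.57, 3.14, 3.14, 3.14, 3.14].

INTERFACE

Orientations are given as a rotation vector (axis times angle).
In Python, from workcell import bot gives the robot as it stands.
- The arm moves only by the tool drive_tool, never from a script. Its argument "increments" is a list of rows, each an object with "delta_pos": the shift along the tool's x, y, z in mm, a list of three; "turn": the turn about the tool's z in rad; "jaw": the opening, from -1 (shut) to 1 (fully open). A call has 1 to 8 rows; each row shifts and turns the commanded pose from where the row before left it, along the tool's axes as they then stand; what a row does not reach is not made up. A row lasts 1/12 s, in which the tool goes at most 41.7 mm and 7.16 degrees, less where a joint would pass 70% of its speed; a pose out of reach is approached as far as the arm can. A call is refused whole if a number of a shift passes 41.7 or a number of a turn 0.125, either way. A call with a gripper value outside its range is refused whole. The fingers move at their own pace and stop on an object; "grip_force" is the grip in N (left out, the last holds). Time passes only in rows, so rows that do not move let the fingers close. It gives the time, the measured TCP pose, the force, the opening and the grip force at its end, in the units of the state.
- bot.read_state(): the state, without advancing time (a new reading comes with each control period).
- bot.read_camera(name): name is "scene" or "top"; returns a dict with "pixels" (384x512x3 uint8, red, green, blue), "fovy" (degrees; the focal length in pixels is half the picture's height over the tangent of half this angle, whatever the lens; pixels are square), "cx", "cy" (the principal point, pixels), "camera_from_world" (4x4, takes a point from world to camera coordinates). Camera axes: x right, y down, z forward; pixel columns grow to the right and rows downward; lengths in m; the calibration is good to about 2 mm. A picture is of the moment at which its call begins. There is no depth.
- bot.finish_job(): hands the job in; it is judged then, once.
The state is a dict: "time": time; "q": joint angles; "joint_vel": joint speeds; "joint_torque": joint torques, N m; "tool_pos": TCP position; "tcp_rot": TCP orientation; "wrist_force": force on the tool from outside, world axes, zero at the start; "torque": the same for the moment, N m; "width": opening from 0.0 (shut) to 1.0 (fully open); "grip_force": force on a finger pad.
Only numpy, scipy, OpenCV 4.12 (cv2) and the standard library are available. Lean on these libraries where they do the work, as an engineer would, in place of code of your own. Each camera call takes 0.05 s, during which the arm holds its last target. There are 200 camera calls.

TASK

The one-hand bar clamp stands on a batten across the slats: turn the two T-handle bolts at the batten's ends clockwise to their stops, so that it sits fast. Then pump the clamp's trigger (move the jaw by the trigger only, do not push it by hand) until the far jaw has closed the two dowelled cedar halves of the pot riser up against each other, and finish while still holding the trigger squeezed, with a light, steady pressure that keeps the joint shut without bruising the cedar. Leave everything else on the shelf where it is.

Things in the scene. Friction and masses are not known exactly. Their poses are not given: they have to be found in the camera images.
- clamp: One-hand bar clamp fixed on an oak batten (60 x 340 x 22 mm) lying across the slats; it does not move. Origin on the shelf under the batten's middle; x runs level along the bar from handle to far jaw, y along the batten, z up. Black housing x -34 to 56 mm, y +-18, z 71 to 133. Near jaw: rubber-padded face at x = 72, y +-20, z 11 to 61. The riser stands between the jaws, under the bar.
- handle_mid (a point): Middle of the grip part of the fixed upright handle, clamp frame (-22, 0, 175) mm. The handle is 20 mm thick along clamp x (its rear face is 10 mm behind this point), 28 mm wide along y, its top at z = 207; rigid.
- trigger: Black trigger lever standing 13 to 25 mm in front of the handle, on the far-jaw side. Origin on its hinge pin low in the clamp, clamp frame (12, 0, 38) mm; z runs up the lever. At rest it leans 0.09 rad towards the far jaw; squeezed towards the handle (clamp -x) it swings 0.18 rad to its stop. A spring returns it: 3 N at rest, 5 N fully squeezed, at trigger_mid.
- trigger_mid (a point): Mid-thickness of the lever, 137 mm up from its pin (about z = 175 mm). Lever 12 mm thick along clamp x, 22 mm wide along y, top 167 mm from the pin. Here handle and trigger measure 62 mm over their outer faces at rest, 38 mm fully squeezed; only the trigger moves. Jaw force is about 1.9 times the push here beyond the trigger's spring, less 4 N drag.
- bar: Toothed steel bar (6 mm wide, z 85 to 105 mm, tail to clamp x = -160 mm) with the far jaw. Origin and axes as the clamp's when fully open. Each full squeeze and full release draws it one 8 mm tooth along clamp -x (the first 2 to 12 mm); a swing cut short may gain none. Ratchet-held when released, but it slips back up to a tooth under load. Move it by the trigger only.
- pad: Rubber pad on the far jaw, 10 x 40 x 50 mm (x, y, z), facing the riser; it yields about 9 N per mm over the first 2.5 mm, then is hard. Origin as the bar's while unloaded.
- jaw_face (a point): Centre of the far jaw pad's pressing face, 36 mm above the shelf. Its distance along clamp x from the near jaw's face (x = 72 mm) is the opening between the jaws: 94 to 110 mm at the start, 70 mm with the riser closed up (no less as the pad yields; the squeeze before that stops at 71 to 73 mm). 10 to 30 N of jaw force is right; the cedar is bruised above 50 N.
- bolt_a (a joint): Turn of the T-handle bolt at the batten's +y end, rad: grows clockwise seen from above, end stop (tight) at 1.4; starts 0.1 to 0.6; stays where it is left (0.06 N m friction).
- bolt_b (a joint): The same for the bolt at the batten's -y end, stop at 1.4.
- bolt_a_grip (a point): Centre of the black T-handle of the bolt at clamp y = +135 mm, 52 mm above the shelf. The handle bar is 52 mm long along this point's x axis, 13 mm thick along its y axis, 24 mm high; it turns about its vertical z axis and is captive. Batten top at 22 mm.
- bolt_b_grip (a point): The same for the bolt at clamp y = -135 mm.
- riser_inner: Cedar half of the pot riser next to the near jaw, 35 x 60 x 50 mm (along clamp x, y, z), 60 g, standing loose on the shelf; origin at the centre of its underside. Two dowels join it to the outer half.
- riser_inner_mid (a point): Centre of the inner half, 25 mm above its underside.
- riser_outer: The other cedar half, same size, standing 3 to 6 mm further along clamp x, facing the far jaw's pad; origin at the centre of its underside.
- riser_outer_mid (a point): Centre of the outer half, 25 mm above its underside. When the joint is shut the two centres are 35 mm apart.
- saucer: White ceramic saucer, 112 mm across, 18 mm high, beside the riser; origin under its centre. Leave alone.
- small_pot: Small terracotta pot, 76 mm across, 66 mm high, beside the riser; origin under its centre. Leave alone.
- trowel: Steel hand trowel with wooden handle, 310 mm long, 28 mm high, lying flat; origin where blade stem and handle meet. Leave alone.
- silicone_pot: Grey hard silicone pot, 130 mm across, 115 mm high; origin under its centre. Leave alone.
- bulb_planter: Steel bulb planter standing on its tube, 64 mm across, wooden cross handle, 210 mm high; origin under its centre. Leave alone.
- watering_can: Yellow plastic watering can, 210 mm high, about 350 mm long; origin under its centre. Leave alone.
- cloche: Small glass cloche, 140 mm across, 160 mm high; origin under its centre. Leave alone.
Mind the look-alikes: they are no part of the job. Leave any green or yellow look-alike of the riser_outer alone.

How it is judged:
On the way, in this order (a step that is already met when the one before it is completed fails the run):
1. both T-handle bolts are turned clockwise to their stops (to within 0.1 rad) (value of joint each of bolt_a, bolt_b above 1.3 rad), for 0.1 s.
2. the far jaw's pad presses on the riser with at least 4 N (contact force between pad and riser_outer above 4 N), for 0.2 s.
At the end, for the whole second after the job is handed in: Both bolts are within 0.1 rad of their stops (1.4), the two cedar halves stand upright on the shelf closed to within 2 mm, the far jaw's pad presses on them with 6 to 50 N, and the robot's fingers still hold the trigger squeezed with more than 4 N (all of step 1 and contact force between pad and riser_outer between 6 and 50 N and distance between riser_inner_mid and riser_outer_mid below 0.037 m and height (world z) of each of riser_inner_mid, riser_outer_mid below 0.029 m and angle between each of riser_inner, riser_outer's own z axis and vertical below 0.1 rad and contact force between the fingers and trigger above 4 N); the arm keeps its last pose, push and grip.
It fails at once if the cedar is bruised: more than 50 N between jaw pad and riser (contact force between pad and riser_outer above 50 N).
It fails at once if the bar or its jaw is pushed by the robot (more than 3 N) (contact force between any of the fingers, the arm and bar above 3 N).
It fails at once if another thing on the shelf is moved by more than 30 mm (distance of any of saucer, small_pot, trowel, silicone_pot, bulb_planter, watering_can, cloche from where it was at the start of the episode above 0.03 m).
It also fails if it takes over 72 s, if anything falls off the work surface, if the arm or the gripper's body presses on something with over 40 N, if the wrist force passes 120 N, or if a joint passes its speed limit or range.

## Working session

There is one attempt and no reset: what is moved stays moved. The work goes in short steps, Python scripts to look and compute and a tool call to move; the robot and the scene stay as the last step left them, time stands still between calls to the robot, and variables do not carry over. Pictures are saved under pics/ and viewed, at most 10 in all, crops included, and the job is handed in when it is done.

Besides the shell and the picture viewer there is one more tool, called after "Call:" as a command line: name --argument value ..., lists and objects as JSON in quotes. drive_tool: Moves the arm, as the interface text tells. Its arguments: {"type":"object","properties":{"increments":{"type":"array"},"grip_force":{"type":"number"}},"required":["increments"]}

```bash
mkdir -p pics
cat > h.py <<'E'
import numpy as np, cv2
from workcell import bot
from scipy.spatial.transform import Rotation as R
def snap(n,f=None):
    c=bot.read_camera(n)
    if f: cv2.imwrite(f,c["pixels"][:,:,::-1])
    return c
def ray(c,u,v):
    T=np.array(c["camera_from_world"]); f=c["pixels"].shape[0]/2/np.tan(np.radians(c["fovy"])/2)
    d=T[:3,:3].T@np.array([(u-c["cx"])/f,(v-c["cy"])/f,1]); o=-T[:3,:3].T@T[:3,3]
    return o,d
def onz(c,u,v,z):
    o,d=ray(c,u,v); return o+d*(z-o[2])/d[2]
def proj(c,p):
    T=np.array(c["camera_from_world"]); f=c["pixels"].shape[0]/2/np.tan(np.radians(c["fovy"])/2)
    q=T[:3,:3]@np.array(p)+T[:3,3]; return q[0]/q[2]*f+c["cx"],q[1]/q[2]*f+c["cy"]
E
python3 - <<'E'
from h import *
a=snap("scene"); b=snap("top")
for n,c in (("scene",a),("top",b)):
    cv2.imwrite(f"pics/{n}0.png",cv2.resize(c["pixels"][:,:,::-1],(768,576),interpolation=cv2.INTER_CUBIC))
    print(n,c["fovy"],c["cx"],c["cy"],np.round(c["camera_from_world"],3).tolist())
print(bot.read_state())
E
```

```text
scene 56.47933578907704 262.1348365792742 190.68878380013427 [[-0.622, 0.783, -0.012, 0.324], [0.633, 0.493, -0.597, -0.272], [-0.462, -0.379, -0.802, 1.55], [0.0, 0.0, 0.0, 1.0]]
top 51.589597609211225 251.71398880106958 187.86610655693727 [[0.046, -0.999, 0.005, -0.017], [-0.975, -0.046, -0.22, 0.566], [0.22, 0.005, -0.976, 1.411], [0.0, 0.0, 0.0, 1.0]]
{'time': 0.1, 'q': array([-1.21690944e+00,  2.64710139e-01,  1.60527279e+00, -3.75518386e-06,
        1.27370927e+00, -3.68870995e-02]), 'joint_vel': array([-0.00031335, -0.00275259, -0.00167611, -0.00089832,  0.00108563,
       -0.00121015]), 'joint_torque': array([ 2.58159398e-04, -5.16707754e+01, -3.68589771e+01, -5.64413881e-05,
        6.26260051e-03, -3.95627842e-05]), 'tool_pos': array([ 0.25700607, -0.62381466,  0.40344528]), 'tcp_rot': array([-3.07978274e+00, -6.09527495e-01,  5.25760928e-04]), 'wrist_force': array([0.03683868, 1.34049765, 0.53541583]), 'torque': array([ 0.00997596, -0.06123197,  0.0352717 ]), 'grip_force': 0.0, 'width': 0.9959865292846338}
```

View pics/scene0.png

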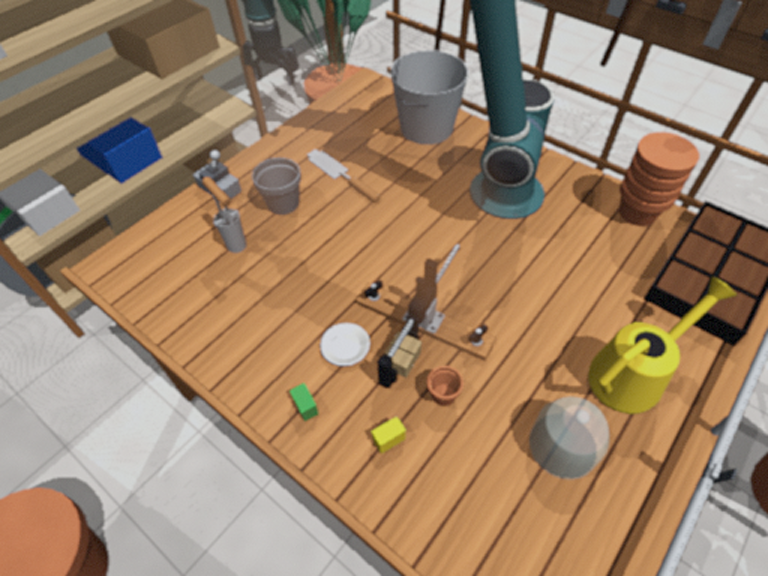

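View pics/top0.png

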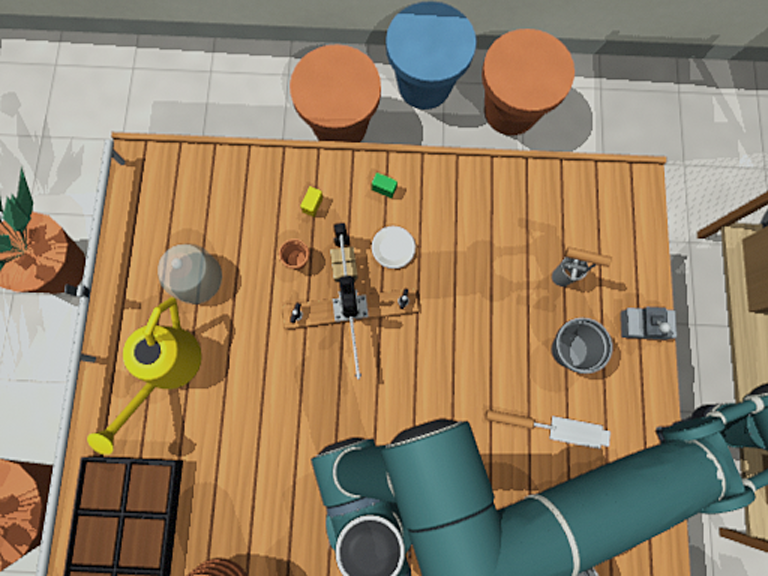

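The top view shows the clamp's handle at about (350,300), the bolts at (296,314) and (404,298), and the far jaw at (340,232), all in picture pixels at 1.5x. The scene view shows the bolts at (373,290) and (478,334). Next I'll crop both pictures closer.

Run:
```python
from h import *
a=snap("scene"); b=snap("top")
A=cv2.resize(a["pixels"][155:265,232:342,::-1],None,fx=5,fy=5,interpolation=cv2.INTER_CUBIC)
B=cv2.resize(b["pixels"][140:260,182:292,::-1],None,fx=5,fy=5,interpolation=cv2.INTER_CUBIC)
cv2.imwrite("pics/scene1.png",A); cv2.imwrite("pics/top1.png",B)
for n,u,v,z in (("a",296/1.5,314/1.5,.064),("b",404/1.5,298/1.5,.064),("tail",358/1.5,376/1.5,.1),("jaw",340/1.5,228/1.5,.1)): print(n,onz(b,u,v,z))
```

```text
a [0.47602833 0.20407917 0.064     ]
b [ 0.52809941 -0.05784402  0.064     ]
tail [0.33115065 0.04390757 0.1       ]
jaw [0.68886466 0.10720069 0.1       ]
```

View pics/scene1.png

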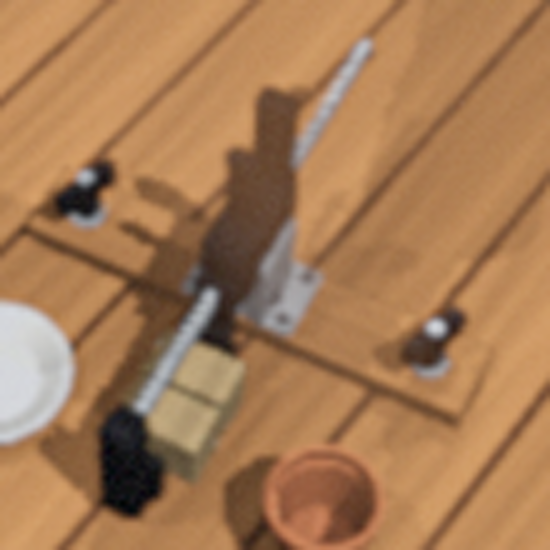

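View pics/top1.png

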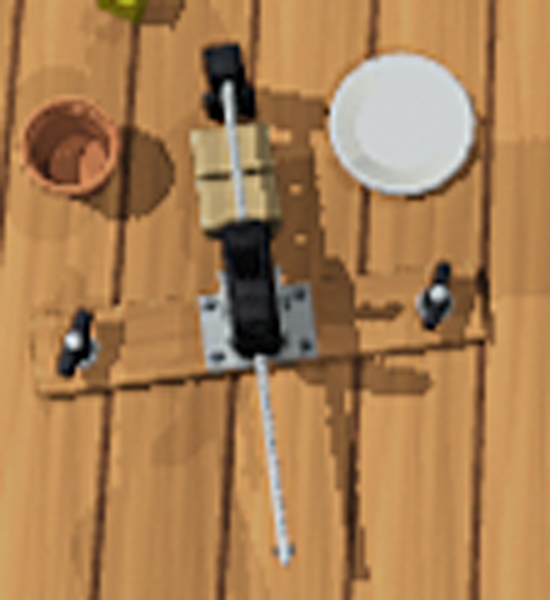

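The crops show the bolt caps in the top view at crop pixels (73,341) and (438,293), in the scene view at (437,327) and (86,178). The T-handles are about 0.4 rad clockwise of the bar. I'll triangulate these to get the clamp frame and bolt angles.

```bash
cat >> h.py <<'E'
def tri(a,pa,b,pb):
    o1,d1=ray(a,*pa);o2,d2=ray(b,*pb)
    s=np.linalg.lstsq(np.c_[d1,-d2],o2-o1,rcond=None)[0]
    p,q=o1+d1*s[0],o2+d2*s[1]; return (p+q)/2,np.linalg.norm(p-q)
def rel(goal_xyz,goal_xyaw):
    "tool-frame shift (mm) and turn to bring grasp point (155 ahead) to goal, tool down"
    s=bot.read_state();M=R.from_rotvec(s["tcp_rot"]).as_matrix()
    g=s["tool_pos"]+M[:,2]*.155; yaw=np.arctan2(M[1,0],M[0,0])
    d=M.T@(np.array(goal_xyz)-g)*1000
    t=-((goal_xyaw-yaw+np.pi)%(2*np.pi)-np.pi)
    return np.round(d,1),round(t,3),np.round(g,4),round(yaw,3)
E
python3 - <<'E'
from h import *
a=snap("scene"); b=snap("top")
S=lambda u,v:(u/5+232-.4,v/5+155-.4); T=lambda u,v:(u/5+182-.4,v/5+140-.4)
for n,s,t in (("a",(437,327),(73,341)),("b",(86,178),(438,293)),("tail",(366,44),(285,553))):
    print(n,tri(a,S(*s),b,T(*t)))
g=b["pixels"].astype(int).max(2)
for n,(u,v) in (("a",T(76,343)),("b",T(437,297))):
    w=g[int(v)-10:int(v)+11,int(u)-8:int(u)+9]; m=(w<60).astype(np.uint8)
    ys,xs=np.nonzero(m); P=np.array([onz(b,x+int(u)-8,y+int(v)-10,.06)[:2] for x,y in zip(xs,ys)])
    c=P.mean(0); e=np.linalg.svd(P-c)[2][0]; print(n,c,np.ptp((P-c)@e),np.arctan2(e[1],e[0]),len(P))
pb=b["pixels"]; m=((pb.max(2)<60)).astype(int)
print(rel([.528,-.058,.25],2.95))
E
```

```text
a (array([0.48080368, 0.21010392, 0.06390479]), np.float64(0.0032082447494717957))
b (array([ 0.52904855, -0.05582892,  0.06297133]), np.float64(0.0035579520485663142))
tail (array([0.33160608, 0.04616556, 0.10101437]), np.float64(0.004494598998127939))
a [0.47825137 0.20486216] 0.05665838875526151 3.06944333241626 36
b [ 0.52574968 -0.05726473] 0.04751270161367788 2.9465588995276124 30
(array([ 4.661e+02, -4.200e+02, -4.000e-01]), np.float64(-2.559), array([ 0.257 , -0.6239,  0.2492]), np.float64(0.391))
```

Call:
drive_tool --increments '[{"delta_pos":[33,-30,-4],"turn":0,"jaw":1},{"delta_pos":[33,-30,-4],"turn":0,"jaw":1},{"delta_pos":[33,-30,-4],"turn":0,"jaw":1},{"delta_pos":[33,-30,-4],"turn":0,"jaw":1},{"delta_pos":[33,-30,0],"turn":0,"jaw":1},{"delta_pos":[33,-30,0],"turn":0,"jaw":1},{"delta_pos":[33,-30,0],"turn":0,"jaw":1},{"delta_pos":[33,-30,0],"turn":0,"jaw":1}]' --grip_force 20

```text
time: 0.97
tool_pos: [0.3998, -0.3215, 0.4198]
tcp_rot: [3.081, 0.609, 0.001]
wrist_force: [-0.4, -0.3, -0.5]
width: 0.996
grip_force: 0.0
```

Call:
drive_tool --increments '[{"delta_pos":[33,-30,0],"turn":0,"jaw":1},{"delta_pos":[33,-30,0],"turn":0,"jaw":1},{"delta_pos":[33,-30,0],"turn":0,"jaw":1},{"delta_pos":[33,-30,0],"turn":0,"jaw":1},{"delta_pos":[33,-30,0],"turn":0,"jaw":1},{"delta_pos":[33,-30,0],"turn":0,"jaw":1},{"delta_pos":[0,0,0],"turn":-0.12,"jaw":1},{"delta_pos":[0,0,0],"turn":-0.12,"jaw":1}]'

```text
time: 1.63
tool_pos: [0.5073, -0.0947, 0.4197]
tcp_rot: [-2.981, -0.99, -0.0]
wrist_force: [0.6, 0.5, -0.2]
width: 1.001
grip_force: 0.0
```

Call:
drive_tool --increments '[{"delta_pos":[0,0,0],"turn":-0.12,"jaw":1},{"delta_pos":[0,0,0],"turn":-0.12,"jaw":1},{"delta_pos":[0,0,0],"turn":-0.12,"jaw":1},{"delta_pos":[0,0,0],"turn":-0.12,"jaw":1},{"delta_pos":[0,0,0],"turn":-0.12,"jaw":1},{"delta_pos":[0,0,0],"turn":-0.12,"jaw":1},{"delta_pos":[0,0,0],"turn":-0.12,"jaw":1},{"delta_pos":[0,0,0],"turn":-0.12,"jaw":1}]'

```text
time: 2.3
tool_pos: [0.5064, -0.0974, 0.4196]
tcp_rot: [2.192, 2.25, 0.0]
wrist_force: [0.3, 0.5, 0.2]
width: 0.996
grip_force: 0.0
```

Call:
drive_tool --increments '[{"delta_pos":[0,0,0],"turn":-0.12,"jaw":1},{"delta_pos":[0,0,0],"turn":-0.12,"jaw":1},{"delta_pos":[0,0,0],"turn":-0.12,"jaw":1},{"delta_pos":[0,0,0],"turn":-0.12,"jaw":1},{"delta_pos":[0,0,0],"turn":-0.12,"jaw":1},{"delta_pos":[0,0,0],"turn":-0.12,"jaw":1},{"delta_pos":[0,0,0],"turn":-0.12,"jaw":1},{"delta_pos":[0,0,0],"turn":-0.12,"jaw":1}]'

```text
time: 2.97
tool_pos: [0.5064, -0.0975, 0.4196]
tcp_rot: [0.906, 3.008, 0.0]
wrist_force: [-0.6, -0.3, -0.7]
width: 0.999
grip_force: 0.0
```

```bash
python3 -c "
from h import *
print(rel([.529,-.057,.12],2.95), bot.read_state()['q'])"
```

```text
(array([  3.5,  46.2, 144.6]), np.float64(-0.393), array([ 0.5064, -0.0975,  0.2646]), np.float64(2.557)) [-2.38459833e-01 -4.93925492e-02  1.92124528e+00  1.82790229e-06
  1.26959190e+00 -1.22439066e+00]
```

Call:
drive_tool --increments '[{"delta_pos":[0,0,0],"turn":-0.1,"jaw":1},{"delta_pos":[0,0,0],"turn":-0.1,"jaw":1},{"delta_pos":[0,0,0],"turn":-0.1,"jaw":1},{"delta_pos":[0,0,0],"turn":-0.093,"jaw":0.3},{"delta_pos":[-7,22,0],"turn":0,"jaw":0.3},{"delta_pos":[-7,22,30],"turn":0,"jaw":0.3},{"delta_pos":[0,0,38],"turn":0,"jaw":0.3},{"delta_pos":[0,0,38],"turn":0,"jaw":0.3}]'

```text
time: 3.63
tool_pos: [0.53, -0.0562, 0.3142]
tcp_rot: [0.307, 3.122, -0.0]
wrist_force: [1.3, -0.0, -0.0]
width: 0.651
grip_force: 0.0
```

Call:
drive_tool --increments '[{"delta_pos":[0,0,25],"turn":0,"jaw":0.3},{"delta_pos":[0,0,0],"turn":0,"jaw":0.3}]'

```text
time: 3.8
tool_pos: [0.5256, -0.0564, 0.2821]
tcp_rot: [-0.308, -3.114, -0.001]
wrist_force: [-1.5, 0.7, 0.5]
width: 0.651
grip_force: 0.0
```

```bash
python3 -c "
from h import *
print(rel([.529,-.057,.052],2.95), bot.read_state()['width'])
a=snap('scene'); b=snap('top')
A=cv2.resize(a['pixels'][130:240,200:310,::-1],None,fx=3.6,fy=3.6,interpolation=cv2.INTER_CUBIC)
B=cv2.resize(b['pixels'][130:240,200:310,::-1],None,fx=3.6,fy=3.6,interpolation=cv2.INTER_CUBIC)
cv2.imwrite('pics/c2.png',np.hstack([A,B]))"
```

```text
(array([-6.3,  0.2, 75. ]), np.float64(-0.006), array([ 0.5237, -0.0561,  0.1271]), np.float64(2.944)) 0.6511585931749834
```

View pics/c2.png

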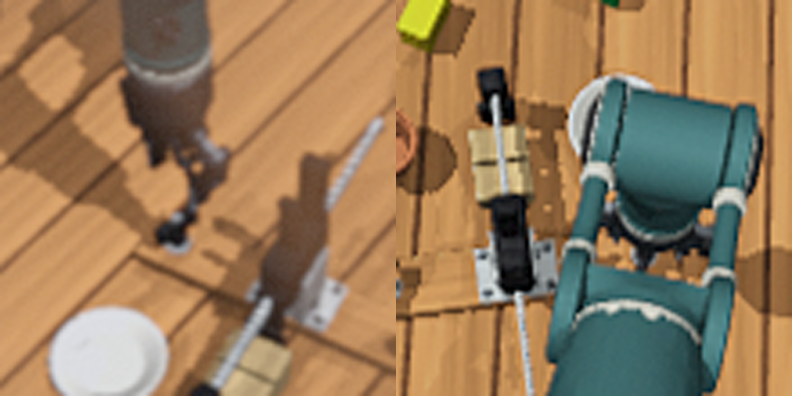

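The scene picture shows the open fingers straight above bolt_b, which is at about (178,230) in the left half. I'll go down and close.

Call:
drive_tool --increments '[{"delta_pos":[0,0,25],"turn":0,"jaw":0.3},{"delta_pos":[0,0,25],"turn":0,"jaw":0.3},{"delta_pos":[0,0,24],"turn":0,"jaw":0.3},{"delta_pos":[0,0,0],"turn":0,"jaw":0.3},{"delta_pos":[0,0,0],"turn":0,"jaw":0.3}]'

```text
time: 4.32
tool_pos: [0.5295, -0.0573, 0.216]
tcp_rot: [0.31, 3.125, -0.0]
wrist_force: [0.5, 0.3, 1.0]
width: 0.65
grip_force: 0.0
```

```bash
python3 -c "
from h import *
print(rel([.529,-.057,.052],2.95), bot.read_state()['wrist_force'])"
```

```text
(array([0.7, 0.2, 9. ]), np.float64(-0.006), array([ 0.5297, -0.0573,  0.061 ]), np.float64(2.944)) [0.49988945 0.34536489 0.95352198]
```

Call:
drive_tool --increments '[{"delta_pos":[0,0,8],"turn":0,"jaw":0.3},{"delta_pos":[0,0,0],"turn":0,"jaw":-1},{"delta_pos":[0,0,0],"turn":0,"jaw":-1},{"delta_pos":[0,0,0],"turn":0,"jaw":-1},{"delta_pos":[0,0,0],"turn":0,"jaw":-1},{"delta_pos":[0,0,0],"turn":0,"jaw":-1},{"delta_pos":[0,0,0],"turn":0,"jaw":-1}]' --grip_force 25

```text
time: 4.9
tool_pos: [0.5297, -0.0566, 0.208]
tcp_rot: [0.311, 3.124, 0.002]
wrist_force: [-0.3, 5.4, 7.3]
width: 0.236
grip_force: 24.5
```

```bash
python3 -c "
from h import *
s=bot.read_state();print(rel([.529,-.057,.052],2.95), s['wrist_force'],s['torque'],s['width'],s['grip_force'])"
```

```text
(array([ 0.9, -0.7,  1. ]), np.float64(-0.007), array([ 0.53  , -0.0565,  0.053 ]), np.float64(2.943)) [-0.34140982  5.44801748  7.28115444] [0.86901809 0.05082093 0.00708135] 0.235603364015469 24.503484070301056
```

Call:
drive_tool --increments '[{"delta_pos":[0,0,0],"turn":0,"jaw":-1},{"delta_pos":[0,0,0],"turn":0.1,"jaw":-1},{"delta_pos":[0,0,0],"turn":0.1,"jaw":-1},{"delta_pos":[0,0,0],"turn":0.1,"jaw":-1},{"delta_pos":[0,0,0],"turn":0,"jaw":-1}]'

```text
time: 5.32
tool_pos: [0.5297, -0.0566, 0.2081]
tcp_rot: [0.78, 3.041, 0.002]
wrist_force: [-0.1, 3.4, 6.3]
width: 0.236
grip_force: 24.5
```

```bash
python3 -c "
from h import *
s=bot.read_state();print(rel([.529,-.057,.052],2.95), s['wrist_force'],s['torque'],s['width'],s['grip_force'])"
```

```text
(array([ 0.7, -1. ,  1.1]), np.float64(-0.311), array([ 0.5301, -0.0565,  0.0531]), np.float64(2.639)) [-0.12162602  3.37572892  6.26743998] [ 0.76059004  0.0026063  -0.07699653] 0.23561866454769387 24.50713723897934
```

Call:
drive_tool --increments '[{"delta_pos":[0,0,0],"turn":0.12,"jaw":-1},{"delta_pos":[0,0,0],"turn":0.12,"jaw":-1},{"delta_pos":[0,0,0],"turn":0.12,"jaw":-1},{"delta_pos":[0,0,0],"turn":0.12,"jaw":-1},{"delta_pos":[0,0,0],"turn":0.1,"jaw":-1},{"delta_pos":[0,0,0],"turn":0,"jaw":-1}]'

```text
time: 5.82
tool_pos: [0.5297, -0.0566, 0.2081]
tcp_rot: [1.617, 2.691, 0.003]
wrist_force: [-0.4, 4.1, 6.1]
width: 0.233
grip_force: 24.5
```

```bash
python3 -c "
from h import *
s=bot.read_state();print(rel([.529,-.057,.052],1.925), s['wrist_force'],s['torque'],s['width'],s['grip_force'])"
```

```text
(array([ 0.1, -1.1,  1.1]), np.float64(0.134), array([ 0.53  , -0.0565,  0.0531]), np.float64(2.059)) [-0.4315704   4.0894882   6.13486406] [0.75931137 0.14269665 0.00272503] 0.23276713094646642 24.514175355434418
```

Call:
drive_tool --increments '[{"delta_pos":[0,0,0],"turn":0.1,"jaw":-1},{"delta_pos":[0,0,0],"turn":0,"jaw":-1}]'

```text
time: 5.98
tool_pos: [0.5297, -0.0566, 0.2081]
tcp_rot: [1.75, 2.607, 0.003]
wrist_force: [-1.1, 3.8, 7.3]
width: 0.237
grip_force: 24.5
```

```bash
python3 -c "
from h import *
s=bot.read_state();print(rel([.529,-.057,.052],1.925), s['wrist_force'],s['torque'],s['width'],s['grip_force'])"
```

```text
(array([-0. , -1.1,  1.1]), np.float64(0.035), array([ 0.53  , -0.0565,  0.0531]), np.float64(1.96)) [-1.13460334  3.83953951  7.29240778] [ 0.76128448  0.09935974 -0.0424835 ] 0.23728973045598578 24.51840966939926
```

Call:
drive_tool --increments '[{"delta_pos":[0,0,0],"turn":0.05,"jaw":-1},{"delta_pos":[0,0,0],"turn":0.05,"jaw":-1},{"delta_pos":[0,0,0],"turn":0,"jaw":-1}]'

```text
time: 6.23
tool_pos: [0.5298, -0.0571, 0.208]
tcp_rot: [1.874, 2.519, 0.002]
wrist_force: [-0.1, 1.5, 5.4]
width: 0.237
grip_force: 24.6
```

```bash
python3 -c "
from h import *
s=bot.read_state();print(rel([.529,-.057,.052],1.925), s['wrist_force'],s['torque'],s['width'],s['grip_force'])"
```

```text
(array([ 0.5, -1.1,  1. ]), np.float64(-0.063), array([ 0.5302, -0.0572,  0.053 ]), np.float64(1.862)) [-0.0731496   1.47537874  5.38561217] [ 0.29761469  0.06541794 -0.03522378] 0.23693424256298964 24.60298866033554
```

Call:
drive_tool --increments '[{"delta_pos":[0,0,0],"turn":0.05,"jaw":-1},{"delta_pos":[0,0,0],"turn":0.05,"jaw":-1},{"delta_pos":[0,0,0],"turn":0,"jaw":-1}]'

```text
time: 6.48
tool_pos: [0.5298, -0.0576, 0.208]
tcp_rot: [1.996, 2.422, 0.001]
wrist_force: [-0.1, -1.2, 5.4]
width: 0.24
grip_force: 24.6
```

```bash
python3 -c "
from h import *
s=bot.read_state();print(rel([.529,-.057,.052],1.925), s['wrist_force'],s['torque'],s['width'],s['grip_force'])"
```

```text
(array([ 1.1, -1.1,  1. ]), np.float64(-0.162), array([ 0.5303, -0.0579,  0.053 ]), np.float64(1.763)) [-0.09342647 -1.18211222  5.44545326] [-0.17717192  0.02588741  0.1239047 ] 0.24001464812811246 24.628554582595825
```

Call:
drive_tool --increments '[{"delta_pos":[0,0,0],"turn":0.08,"jaw":-1},{"delta_pos":[0,0,0],"turn":0.08,"jaw":-1},{"delta_pos":[0,0,0],"turn":0,"jaw":-1}]'

```text
time: 6.73
tool_pos: [0.5297, -0.0577, 0.208]
tcp_rot: [2.183, 2.255, 0.0]
wrist_force: [0.1, -1.4, 5.0]
width: 0.238
grip_force: 31.3
```

```bash
python3 -c "
from h import *
s=bot.read_state();print(rel([.529,-.057,.052],1.925), s['wrist_force'],s['torque'],s['width'],s['grip_force'])
a=snap('scene')
A=cv2.resize(a['pixels'][150:250,220:330,::-1],None,fx=6,fy=6,interpolation=cv2.INTER_CUBIC)
cv2.imwrite('pics/c3.png',A)"
```

```text
(array([ 1.1, -1.1,  0.9]), np.float64(-0.322), array([ 0.5301, -0.058 ,  0.053 ]), np.float64(1.603)) [ 0.10412766 -1.37074283  5.03707891] [-0.38692273  0.18878417  0.32375396] 0.2382145989698629 31.270864605903625
```

View pics/c3.png

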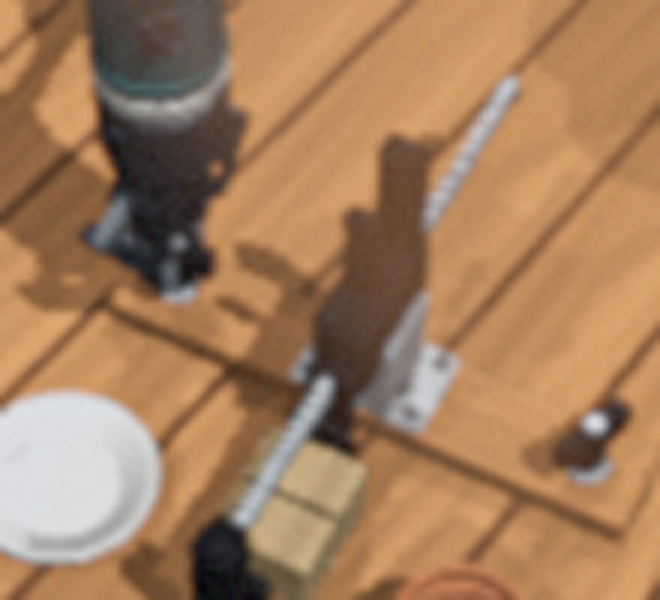

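The picture shows the fingers on bolt_b at about (180,260), and the moment rose to 0.32 N m, so it is at its stop. I'll release it and go to bolt_a.

Call:
drive_tool --increments '[{"delta_pos":[0,0,0],"turn":0,"jaw":0.3},{"delta_pos":[0,0,0],"turn":0,"jaw":0.3},{"delta_pos":[0,0,0],"turn":0,"jaw":0.3},{"delta_pos":[0,0,0],"turn":0,"jaw":0.3},{"delta_pos":[0,0,-40],"turn":0,"jaw":0.3},{"delta_pos":[0,0,-40],"turn":0,"jaw":0.3},{"delta_pos":[0,0,-40],"turn":0,"jaw":0.3},{"delta_pos":[0,0,-40],"turn":0,"jaw":0.3}]'

```text
time: 7.45
tool_pos: [0.5283, -0.057, 0.3676]
tcp_rot: [-2.183, -2.257, 0.001]
wrist_force: [0.3, 0.5, -0.3]
width: 0.65
grip_force: 0.0
```

Call:
drive_tool --increments '[{"delta_pos":[0,0,-40],"turn":-0.12,"jaw":0.3},{"delta_pos":[0,0,0],"turn":-0.12,"jaw":0.3},{"delta_pos":[0,0,0],"turn":-0.12,"jaw":0.3},{"delta_pos":[0,0,0],"turn":-0.12,"jaw":0.3},{"delta_pos":[0,0,0],"turn":-0.12,"jaw":0.3},{"delta_pos":[0,0,0],"turn":-0.12,"jaw":0.3},{"delta_pos":[0,0,0],"turn":-0.12,"jaw":0.3},{"delta_pos":[0,0,0],"turn":-0.12,"jaw":0.3}]'

```text
time: 8.12
tool_pos: [0.5286, -0.057, 0.4061]
tcp_rot: [-0.885, -3.013, 0.0]
wrist_force: [0.5, 0.6, 0.8]
width: 0.654
grip_force: 0.0
```

Call:
drive_tool --increments '[{"delta_pos":[0,0,0],"turn":-0.12,"jaw":0.3},{"delta_pos":[0,0,0],"turn":-0.12,"jaw":0.3},{"delta_pos":[0,0,0],"turn":-0.12,"jaw":0.3},{"delta_pos":[0,0,0],"turn":-0.07,"jaw":0.3},{"delta_pos":[0,0,0],"turn":0,"jaw":0.3}]'

```text
time: 8.53
tool_pos: [0.5286, -0.0571, 0.4061]
tcp_rot: [-0.229, -3.132, -0.0]
wrist_force: [0.9, -0.5, 0.3]
width: 0.651
grip_force: 0.0
```

```bash
python3 -c "
from h import *
s=bot.read_state();print(rel([.480,.208,.061],2.99), s['wrist_force'],s['torque'],s['q'])"
```

```text
(array([ 86.3, 255.2, 190.2]), np.float64(0.006), array([ 0.5285, -0.057 ,  0.2511]), np.float64(2.996)) [ 0.88747439 -0.46538628  0.2608111 ] [ 0.05912094 -0.06327852  0.01736178] [-1.54352731e-01 -8.58824518e-03  1.90674644e+00 -2.03779989e-05
  1.24433700e+00 -1.57922933e+00]
```

Call:
drive_tool --increments '[{"delta_pos":[10.8,32,-2],"turn":0,"jaw":0.3},{"delta_pos":[10.8,32,0],"turn":0,"jaw":0.3},{"delta_pos":[10.8,32,0],"turn":0,"jaw":0.3},{"delta_pos":[10.8,32,0],"turn":0,"jaw":0.3},{"delta_pos":[10.8,32,0],"turn":0,"jaw":0.3},{"delta_pos":[10.8,32,0],"turn":0,"jaw":0.3},{"delta_pos":[10.8,32,0],"turn":0,"jaw":0.3},{"delta_pos":[10.8,31,0],"turn":0,"jaw":0.3}]'

```text
time: 9.2
tool_pos: [0.4802, 0.2094, 0.4084]
tcp_rot: [-0.236, -3.133, 0.0]
wrist_force: [0.9, 0.7, 0.8]
width: 0.65
grip_force: 0.0
```

Call:
drive_tool --increments '[{"delta_pos":[0,0,35],"turn":0,"jaw":0.3},{"delta_pos":[0,0,35],"turn":0,"jaw":0.3},{"delta_pos":[0,0,30],"turn":0,"jaw":0.3},{"delta_pos":[0,0,0],"turn":0,"jaw":0.3}]'

```text
time: 9.53
tool_pos: [0.4775, 0.2071, 0.3016]
tcp_rot: [-0.233, -3.121, 0.009]
wrist_force: [-1.2, -0.5, -0.6]
width: 0.652
grip_force: 0.0
```

```bash
python3 -c "
from h import *
s=bot.read_state();print(rel([.480,.208,.052],2.99), s['wrist_force'],s['torque'])
a=snap('scene');b=snap('top')
A=cv2.resize(a['pixels'][160:260,232:342,::-1],None,fx=3.6,fy=3.6,interpolation=cv2.INTER_CUBIC)
B=cv2.resize(b['pixels'][160:260,182:292,::-1],None,fx=3.6,fy=3.6,interpolation=cv2.INTER_CUBIC)
cv2.imwrite('pics/c4.png',np.hstack([A,B]))"
```

```text
(array([-5.2,  2.9, 94.5]), np.float64(0.003), array([0.4756, 0.2063, 0.1466]), np.float64(2.993)) [-1.244679   -0.50114327 -0.63062252] [-0.01092054  0.07692144  0.02964458]
```

View pics/c4.png

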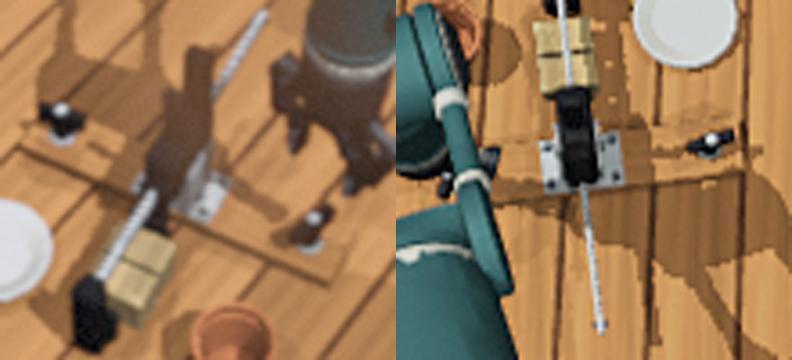

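In the top half of the picture bolt_b's bar runs from (690,150) to (733,133), a yaw of about -1.16. The stop is expected near -1.2, so it is turned home. Now I'll go down on bolt_a.

Call:
drive_tool --increments '[{"delta_pos":[0,0,30],"turn":0,"jaw":0.3},{"delta_pos":[0,0,30],"turn":0,"jaw":0.3},{"delta_pos":[0,0,28],"turn":0,"jaw":0.3},{"delta_pos":[0,0,0],"turn":0,"jaw":0.3},{"delta_pos":[0,0,0],"turn":0,"jaw":0.3}]'

```text
time: 10.05
tool_pos: [0.4815, 0.2078, 0.2216]
tcp_rot: [-0.234, -3.133, 0.0]
wrist_force: [0.1, -0.4, 0.0]
width: 0.656
grip_force: 0.0
```

```bash
python3 -c "
from h import *
s=bot.read_state();print(rel([.480,.208,.052],2.99), s['wrist_force'],s['torque'])"
```

```text
(array([ 1.4,  0. , 14.6]), np.float64(0.003), array([0.4814, 0.2078, 0.0666]), np.float64(2.993)) [ 0.07809987 -0.42201382  0.00545244] [0.01766016 0.04864825 0.04936158]
```

Call:
drive_tool --increments '[{"delta_pos":[0,0,13],"turn":0,"jaw":0.3},{"delta_pos":[0,0,0],"turn":0,"jaw":-1},{"delta_pos":[0,0,0],"turn":0,"jaw":-1},{"delta_pos":[0,0,0],"turn":0,"jaw":-1},{"delta_pos":[0,0,0],"turn":0,"jaw":-1},{"delta_pos":[0,0,0],"turn":0,"jaw":-1},{"delta_pos":[0,0,0],"turn":0,"jaw":-1},{"delta_pos":[0,0,0],"turn":0.1,"jaw":-1}]'

```text
time: 10.72
tool_pos: [0.4823, 0.2088, 0.2102]
tcp_rot: [0.389, 3.114, 0.005]
wrist_force: [-1.4, 2.5, 7.1]
width: 0.234
grip_force: 24.5
```

Call:
drive_tool --increments '[{"delta_pos":[0,0,0],"turn":0.12,"jaw":-1},{"delta_pos":[0,0,0],"turn":0.12,"jaw":-1},{"delta_pos":[0,0,0],"turn":0.12,"jaw":-1},{"delta_pos":[0,0,0],"turn":0.12,"jaw":-1},{"delta_pos":[0,0,0],"turn":0.12,"jaw":-1},{"delta_pos":[0,0,0],"turn":0.12,"jaw":-1},{"delta_pos":[0,0,0],"turn":0.12,"jaw":-1},{"delta_pos":[0,0,0],"turn":0,"jaw":-1}]'

```text
time: 11.38
tool_pos: [0.4821, 0.2086, 0.2102]
tcp_rot: [1.632, 2.682, 0.005]
wrist_force: [-2.0, 2.1, 8.5]
width: 0.232
grip_force: 24.7
```

```bash
python3 -c "
from h import *
s=bot.read_state();print(rel([.480,.208,.052],1.925), s['wrist_force'],s['torque'],s['width'],s['grip_force'])"
```

```text
(array([ 0.4, -2.7,  3.2]), np.float64(0.124), array([0.4826, 0.2089, 0.0552]), np.float64(2.049)) [-2.02477579  2.08086176  8.46904442] [ 0.31078554  0.32800123 -0.00940432] 0.2317985562724732 24.66077595949173
```

Call:
drive_tool --increments '[{"delta_pos":[0,0,0],"turn":0.08,"jaw":-1},{"delta_pos":[0,0,0],"turn":0.08,"jaw":-1},{"delta_pos":[0,0,0],"turn":0.08,"jaw":-1},{"delta_pos":[0,0,0],"turn":0,"jaw":-1}]'

```text
time: 11.72
tool_pos: [0.482, 0.2086, 0.2101]
tcp_rot: [1.938, 2.47, 0.005]
wrist_force: [-2.7, 1.3, 8.2]
width: 0.231
grip_force: 25.1
```

```bash
python3 -c "
from h import *
s=bot.read_state();print(rel([.480,.208,.052],1.925), s['wrist_force'],s['torque'],s['width'],s['grip_force'])"
```

```text
(array([-0.3, -2.7,  3.1]), np.float64(-0.114), array([0.4825, 0.2089, 0.0551]), np.float64(1.811)) [-2.72895281  1.31536338  8.23846257] [0.35846234 0.30251523 0.24870987] 0.23121337286114446 25.10746031999588
```

Call:
drive_tool --increments '[{"delta_pos":[0,0,0],"turn":0.08,"jaw":-1},{"delta_pos":[0,0,0],"turn":0.06,"jaw":-1},{"delta_pos":[0,0,0],"turn":0,"jaw":-1}]'

```text
time: 11.97
tool_pos: [0.4821, 0.2075, 0.2099]
tcp_rot: [2.104, 2.329, 0.002]
wrist_force: [-0.8, -3.5, 8.5]
width: 0.23
grip_force: 25.6
```

```bash
python3 -c "
from h import *
s=bot.read_state();print(rel([.480,.208,.052],1.925), s['wrist_force'],s['torque'],s['width'],s['grip_force'])"
```

```text
(array([ 0.9, -2.5,  2.9]), np.float64(-0.252), array([0.4825, 0.2073, 0.0549]), np.float64(1.673)) [-0.76190546 -3.48970484  8.53776373] [-0.72287511  0.1464811   0.03232631] 0.2302846457406255 25.587125389174616
```

Call:
drive_tool --increments '[{"delta_pos":[0,0,0],"turn":0,"jaw":0.3},{"delta_pos":[0,0,0],"turn":0,"jaw":0.3},{"delta_pos":[0,0,0],"turn":0,"jaw":0.3},{"delta_pos":[0,0,0],"turn":0,"jaw":0.3},{"delta_pos":[0,0,-40],"turn":0,"jaw":1},{"delta_pos":[0,0,-40],"turn":0,"jaw":1},{"delta_pos":[0,0,-40],"turn":0,"jaw":1},{"delta_pos":[0,0,-40],"turn":0,"jaw":1}]'

```text
time: 12.63
tool_pos: [0.4804, 0.2077, 0.3687]
tcp_rot: [-2.103, -2.332, 0.002]
wrist_force: [1.2, 0.3, -0.7]
width: 0.998
grip_force: 0.0
```

Call:
drive_tool --increments '[{"delta_pos":[0,0,-40],"turn":0,"jaw":1},{"delta_pos":[0,0,-30],"turn":0,"jaw":1},{"delta_pos":[0,0,0],"turn":0,"jaw":1}]'

```text
time: 12.88
tool_pos: [0.4826, 0.2086, 0.4462]
tcp_rot: [2.1, 2.328, 0.019]
wrist_force: [1.2, 0.9, 0.6]
width: 1.003
grip_force: 0.0
```

```bash
python3 -c "
from h import *
s=bot.read_state();print(rel([.480,.208,.052],1.764), s['wrist_force'],s['torque'],s['q'])
a=snap('scene');b=snap('top')
A=cv2.resize(a['pixels'][160:260,232:342,::-1],None,fx=3.6,fy=3.6,interpolation=cv2.INTER_CUBIC)
B=cv2.resize(b['pixels'][160:260,182:292,::-1],None,fx=3.6,fy=3.6,interpolation=cv2.INTER_CUBIC)
cv2.imwrite('pics/c5.png',np.hstack([A,B]))"
```

```text
(array([ -1.7,  -7.9, 239.1]), np.float64(-0.09), array([0.4846, 0.2094, 0.2912]), np.float64(1.674)) [1.21245846 0.87904034 0.55880744] [ 0.01054265 -0.02759069  0.02012548] [ 3.60611059e-01 -4.92164518e-02  1.87237653e+00  2.92721271e-05
  1.30460665e+00  2.57364617e-01]
```

View pics/c5.png

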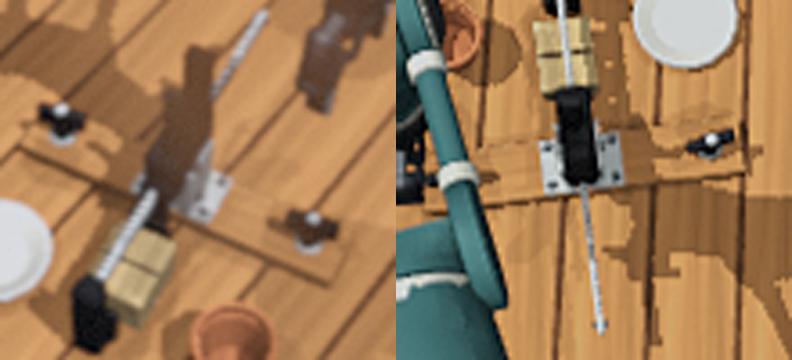

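The scene half of the picture shows both T-handle bars parallel, bolt_a at (288,220)-(336,238) and bolt_b at (40,113)-(82,128), so both are at their stops. Next I'll go above the handle and trigger.

Call:
drive_tool --increments '[{"delta_pos":[0,0,0],"turn":-0.076,"jaw":1},{"delta_pos":[-34,0,0],"turn":0,"jaw":1},{"delta_pos":[-34,0,0],"turn":0,"jaw":1},{"delta_pos":[-34,0,0],"turn":0,"jaw":1},{"delta_pos":[-34,0,0],"turn":0,"jaw":1},{"delta_pos":[0,0,0],"turn":0,"jaw":1},{"delta_pos":[0,0,0],"turn":0,"jaw":1},{"delta_pos":[0,0,0],"turn":0,"jaw":1}]'

```text
time: 13.65
tool_pos: [0.5047, 0.0741, 0.4355]
tcp_rot: [-2.013, -2.408, 0.003]
wrist_force: [0.7, -0.8, 0.1]
width: 0.997
grip_force: 0.0
```

```bash
python3 -c "
from h import *
s=bot.read_state();print(rel([.505,.0756,.175],1.75), s['wrist_force'],s['torque'],s['q'])"
```

```text
(array([  1.2,   1.5, 105.5]), np.float64(-0.001), array([0.5041, 0.0741, 0.2805]), np.float64(1.749)) [ 0.66715929 -0.84241685  0.06154805] [-0.02400099 -0.02954     0.02742786] [ 9.66457759e-02 -6.86107474e-02  1.91015982e+00  7.59332322e-04
  1.30370303e+00 -8.15737042e-02]
```

Call:
drive_tool --increments '[{"delta_pos":[1,1,25],"turn":0,"jaw":1},{"delta_pos":[0,0,25],"turn":0,"jaw":1},{"delta_pos":[0,0,15],"turn":0,"jaw":1},{"delta_pos":[0,0,0],"turn":0,"jaw":1}]'

```text
time: 13.98
tool_pos: [0.5038, 0.0765, 0.3675]
tcp_rot: [-2.007, -2.408, 0.01]
wrist_force: [-1.0, -0.2, -1.0]
width: 1.002
grip_force: 0.0
```

Call:
drive_tool --increments '[{"delta_pos":[0,0,15],"turn":0,"jaw":1},{"delta_pos":[0,0,15],"turn":0,"jaw":1},{"delta_pos":[0,0,8],"turn":0,"jaw":1},{"delta_pos":[0,0,0],"turn":0,"jaw":1},{"delta_pos":[0,0,0],"turn":0,"jaw":1}]'

```text
time: 14.4
tool_pos: [0.5059, 0.0758, 0.3347]
tcp_rot: [-2.013, -2.412, 0.001]
wrist_force: [-0.2, 0.3, 0.2]
width: 0.995
grip_force: 0.0
```

```bash
python3 -c "
from h import *
s=bot.read_state();print(rel([.505,.0756,.175],1.75), s['wrist_force'],s['torque'])
b=snap('top');a=snap('scene')
A=cv2.resize(a['pixels'][130:230,232:342,::-1],None,fx=3.6,fy=3.6,interpolation=cv2.INTER_CUBIC)
B=cv2.resize(b['pixels'][130:230,182:292,::-1],None,fx=3.6,fy=3.6,interpolation=cv2.INTER_CUBIC)
cv2.imwrite('pics/c6.png',np.hstack([A,B]))"
```

```text
(array([-0.1, -0.8,  4.7]), np.float64(0.001), array([0.5058, 0.0758, 0.1797]), np.float64(1.751)) [-0.15810388  0.27346118  0.16078062] [ 0.00866701 -0.00057246 -0.02202126]
```

View pics/c6.png

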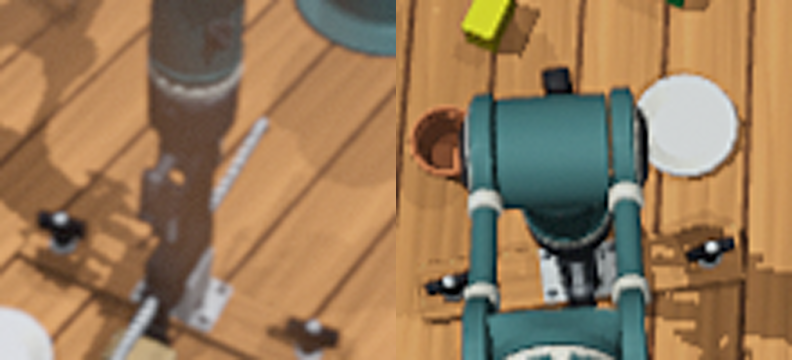

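The picture shows the fingers astride the handle and trigger, with no contact force, and the saucer and pot clear. I'll make the first squeeze gently.

Call:
drive_tool --increments '[{"delta_pos":[0,0,3],"turn":0,"jaw":0.5},{"delta_pos":[0,0,0],"turn":0,"jaw":0.4},{"delta_pos":[0,0,0],"turn":0,"jaw":0.4}]' --grip_force 20

```text
time: 14.75
tool_pos: [0.505, 0.075, 0.3324]
tcp_rot: [-2.012, -2.409, 0.005]
wrist_force: [-7.2, -0.8, 7.8]
width: 0.702
grip_force: 6.1
```

Call:
drive_tool --increments '[{"delta_pos":[0,-2,0],"turn":0,"jaw":0.3},{"delta_pos":[0,-2,0],"turn":0,"jaw":0.2},{"delta_pos":[0,-2,0],"turn":0,"jaw":0.1},{"delta_pos":[0,-2,0],"turn":0,"jaw":0.0},{"delta_pos":[0,-2,0],"turn":0,"jaw":-0.1},{"delta_pos":[0,-1,0],"turn":0,"jaw":-0.2},{"delta_pos":[0,0,0],"turn":0,"jaw":-0.3},{"delta_pos":[0,0,0],"turn":0,"jaw":-0.3}]'

```text
time: 15.42
tool_pos: [0.4942, 0.073, 0.3352]
tcp_rot: [-2.013, -2.41, 0.003]
wrist_force: [-14.4, -1.6, 21.4]
width: 0.447
grip_force: 19.4
```

```bash
cat >> h.py <<'E'
def clampf():
    s=bot.read_state();M=R.from_rotvec(s["tcp_rot"]).as_matrix();g=s["tool_pos"]+M[:,2]*.155
    ax=np.array([np.cos(.179),np.sin(.179),0]);ay=np.array([-ax[1],ax[0],0])
    r=(g-[.5062,.0758,0])*1000
    F=s["wrist_force"]
    print("x y z",np.round([r@ax,r@ay,r[2]],1),"Fx Fy Fz",np.round([F@ax,F@ay,F[2]],1),"open",round(s["width"]*85,1),"grip",round(s["grip_force"],1),"t",s["time"])
E
python3 -c "
from h import *
clampf()"
```

```text
x y z [-12.7  -0.6 180.2] Fx Fy Fz [-14.5   1.   21.4] open 38.0 grip 19.4 t 15.4167
```

Call:
drive_tool --increments '[{"delta_pos":[0,0,-1],"turn":0,"jaw":0.2},{"delta_pos":[0,2,0],"turn":0,"jaw":0.5},{"delta_pos":[0,3,0],"turn":0,"jaw":0.7},{"delta_pos":[0,3,0],"turn":0,"jaw":0.7},{"delta_pos":[0,2,0],"turn":0,"jaw":0.7},{"delta_pos":[0,0,0],"turn":0,"jaw":0.7},{"delta_pos":[0,0,0],"turn":0,"jaw":0.7}]'

```text
time: 16.0
tool_pos: [0.5049, 0.075, 0.3321]
tcp_rot: [-2.013, -2.41, 0.002]
wrist_force: [-0.3, -0.1, -0.1]
width: 0.849
grip_force: 0.0
```

```bash
python3 -c "
from h import *
clampf()
b=snap('scene');cv2.imwrite('pics/s_a.png',b['pixels'][:,:,::-1])"
```

```text
x y z [ -1.6  -0.5 177.1] Fx Fy Fz [-0.3 -0.  -0.1] open 72.2 grip 0.0 t 16.0
```

Call:
drive_tool --increments '[{"delta_pos":[0,-2,0],"turn":0,"jaw":0.3},{"delta_pos":[0,-2,0],"turn":0,"jaw":0.2},{"delta_pos":[0,-2,0],"turn":0,"jaw":0.1},{"delta_pos":[0,-2,0],"turn":0,"jaw":0.0},{"delta_pos":[0,-2,0],"turn":0,"jaw":-0.1},{"delta_pos":[0,-2,0],"turn":0,"jaw":-0.2},{"delta_pos":[0,0,0],"turn":0,"jaw":-0.3},{"delta_pos":[0,0,0],"turn":0,"jaw":-0.3}]'

```text
time: 16.72
tool_pos: [0.4933, 0.0729, 0.3358]
tcp_rot: [2.013, 2.41, 0.003]
wrist_force: [-4.6, 0.0, 14.6]
width: 0.449
grip_force: 21.6
```

```bash
python3 -c "
from h import *
clampf()
b=snap('scene');cv2.imwrite('pics/s_b.png',b['pixels'][:,:,::-1])
c=cv2.imread('pics/s_a.png')
for i in (b['pixels'][:,:,::-1],c):
    p=i.astype(int); m=((p.max(2)-p.min(2)<35)&(p.min(2)>110)).astype(np.uint8); m[:158]=0;m[200:]=0;m[:,:285]=0;m[:,320:]=0
    ys,xs=np.nonzero(m); print(len(xs), ys.min() if len(xs) else None, xs[ys==ys.min()] if len(xs) else None)
"
```

```text
x y z [-12.9  -0.6 180.8] Fx Fy Fz [-4.5  0.8 14.6] open 38.2 grip 21.6 t 16.7167
90 160 [306 307]
87 161 [306]
```

```bash
cat >> h.py <<'E'
def tail(img,c):
    "clamp x (mm) of the bar's tail: edge along its projected line"
    ax=np.array([np.cos(.179),np.sin(.179),0]); xs=np.arange(-230,-120,1.)
    p=img.astype(float); sat=p.max(2)-p.min(2)
    P=np.array([proj(c,np.array([.5062,.0758,.097])+ax*x/1000) for x in xs],np.float32)
    v=cv2.remap(sat.astype(np.float32),P[:,:1],P[:,1:],cv2.INTER_LINEAR).ravel()
    m=(v.min()+v[:15].mean())/2
    return xs[np.argmax(v<m)], np.round(v[::6])
E
python3 -c "
from h import *
b=snap('scene')
for f in ('scene0','s_a','s_b'):
    i=cv2.imread(f'pics/{f}.png'); i=cv2.resize(i,(512,384),interpolation=cv2.INTER_AREA); print(f,*tail(i,b))
"
```

```text
scene0 -186.0 [100. 100.  99.  96.  92.  89.  87.  56.  18.   7.   7.   7.  10.   7.
  12.  16.  14.  17.  19.]
s_a -195.0 [92. 92. 91. 90. 88. 77. 40. 14.  5.  7.  7.  4.  8.  6. 10. 12. 12. 17.
 15.]
s_b -202.0 [92. 92. 92. 90. 67. 28. 11.  8.  8. 11.  6.  5.  9.  7. 11. 13. 13. 19.
 16.]
```

Call:
drive_tool --increments '[{"delta_pos":[0,0,0],"turn":0,"jaw":0.2},{"delta_pos":[0,3,0],"turn":0,"jaw":0.5},{"delta_pos":[0,3,0],"turn":0,"jaw":0.7},{"delta_pos":[0,3,0],"turn":0,"jaw":0.7},{"delta_pos":[0,3,0],"turn":0,"jaw":0.7},{"delta_pos":[0,0,0],"turn":0,"jaw":0.7},{"delta_pos":[0,0,0],"turn":0,"jaw":0.7}]'

```text
time: 17.4
tool_pos: [0.5049, 0.075, 0.3321]
tcp_rot: [-2.013, -2.41, 0.002]
wrist_force: [-0.3, 0.3, 0.7]
width: 0.85
grip_force: 0.0
```

Call:
drive_tool --increments '[{"delta_pos":[0,-2,0],"turn":0,"jaw":0.3},{"delta_pos":[0,-2,0],"turn":0,"jaw":0.2},{"delta_pos":[0,-2,0],"turn":0,"jaw":0.1},{"delta_pos":[0,-2,0],"turn":0,"jaw":0.0},{"delta_pos":[0,-2,0],"turn":0,"jaw":-0.1},{"delta_pos":[0,-2,0],"turn":0,"jaw":-0.2},{"delta_pos":[0,0,0],"turn":0,"jaw":-0.3},{"delta_pos":[0,0,0],"turn":0,"jaw":-0.3}]'

```text
time: 18.07
tool_pos: [0.4933, 0.0729, 0.3358]
tcp_rot: [2.013, 2.41, 0.003]
wrist_force: [-4.4, -0.8, 14.8]
width: 0.441
grip_force: 21.7
```

```bash
python3 -c "
from h import *
clampf()
b=snap('scene');print(tail(b['pixels'],b)[0])
b=snap('top');p=b['pixels'][140:200,205:250];cv2.imwrite('pics/t3.png',p[:,:,::-1])"
```

```text
x y z [-12.9  -0.6 180.8] Fx Fy Fz [-4.5  0.  14.8] open 37.5 grip 21.7 t 18.0667
-211.0
```

Call:
drive_tool --increments '[{"delta_pos":[0,0,0],"turn":0,"jaw":0.2},{"delta_pos":[0,3,0],"turn":0,"jaw":0.5},{"delta_pos":[0,3,0],"turn":0,"jaw":0.7},{"delta_pos":[0,3,0],"turn":0,"jaw":0.7},{"delta_pos":[0,3,0],"turn":0,"jaw":0.7},{"delta_pos":[0,0,0],"turn":0,"jaw":0.7},{"delta_pos":[0,0,0],"turn":0,"jaw":0.7}]'

```text
time: 18.75
tool_pos: [0.5049, 0.075, 0.3321]
tcp_rot: [-2.013, -2.41, 0.002]
wrist_force: [-0.2, -0.3, 0.4]
width: 0.852
grip_force: 0.0
```

Call:
drive_tool --increments '[{"delta_pos":[0,-2,0],"turn":0,"jaw":0.3},{"delta_pos":[0,-2,0],"turn":0,"jaw":0.2},{"delta_pos":[0,-2,0],"turn":0,"jaw":0.1},{"delta_pos":[0,-2,0],"turn":0,"jaw":0.0},{"delta_pos":[0,-2,0],"turn":0,"jaw":-0.1},{"delta_pos":[0,-2,0],"turn":0,"jaw":-0.2},{"delta_pos":[0,0,0],"turn":0,"jaw":-0.3},{"delta_pos":[0,0,0],"turn":0,"jaw":-0.3}]'

```text
time: 19.42
tool_pos: [0.4945, 0.0731, 0.3355]
tcp_rot: [2.011, 2.408, 0.008]
wrist_force: [2.8, 0.8, 8.1]
width: 0.488
grip_force: 19.1
```

```bash
python3 -c "
from h import *
clampf()
b=snap('scene');print(tail(b['pixels'],b)[0])
A=cv2.resize(b['pixels'][170:270,232:342,::-1],None,fx=6,fy=6,interpolation=cv2.INTER_CUBIC)
cv2.imwrite('pics/c7.png',A)"
```

```text
x y z [-11.   -0.6 180.5] Fx Fy Fz [2.9 0.3 8.1] open 41.5 grip 19.1 t 19.4167
-214.0
```

The fingers now stop at 41.5 mm instead of 38 and the bar moved only 3 mm, so the jaw is pressing on the riser. I'll confirm by eye.

View pics/c7.png

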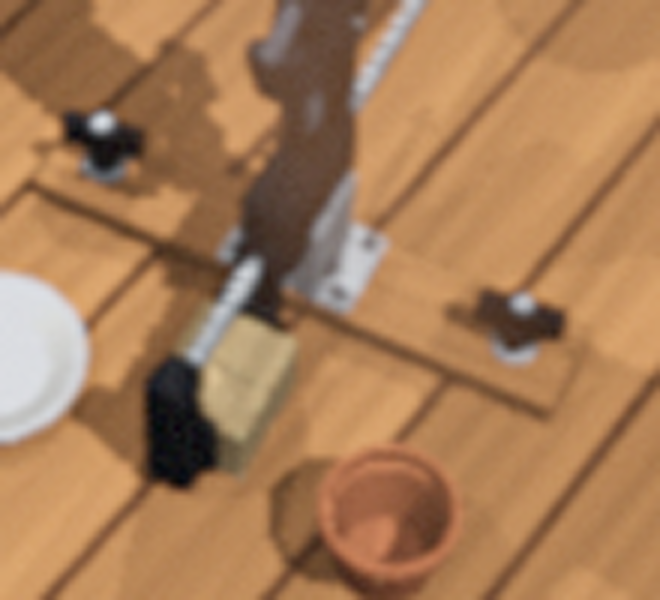

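Call:
drive_tool --increments '[{"delta_pos":[0,0,0],"turn":0,"jaw":-0.3},{"delta_pos":[0,0,0],"turn":0,"jaw":-0.3},{"delta_pos":[0,0,0],"turn":0,"jaw":-0.3},{"delta_pos":[0,0,0],"turn":0,"jaw":-0.3},{"delta_pos":[0,0,0],"turn":0,"jaw":-0.3},{"delta_pos":[0,0,0],"turn":0,"jaw":-0.3}]'

```text
time: 19.97
tool_pos: [0.4945, 0.0731, 0.3355]
tcp_rot: [2.012, 2.408, 0.007]
wrist_force: [2.0, 1.7, 8.7]
width: 0.492
grip_force: 19.1
```

```bash
python3 -c "
from h import *
clampf()
b=snap('scene');print(tail(b['pixels'],b)[0])"
```

```text
x y z [-11.   -0.6 180.5] Fx Fy Fz [2.3 1.4 8.7] open 41.8 grip 19.1 t 19.9667
-214.0
```

The picture shows the far jaw at (180,420) against the riser, with the dark gap between the halves gone. The hold is steady at 19 N of grip, which I estimate as roughly 25 N at the jaw.

```bash
python3 -c "
from h import *
print(bot.finish_job())"
```

```text
the job is handed in; nothing more can be done
None
```

I handed the job in at about 20 s: both bolts are at their stops and the riser is closed, with the trigger still held at about 19 N of grip, an estimated 25 N at the jaw; no verdict came back.

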